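# Index the can carousel one notch

### The job

Press the red plunger of the can carousel down and, keeping it pressed, swing the carousel exactly one notch towards the yellow marker, so that the next can comes under the cutter; then let the plunger spring fully up so that it locks in that notch. Do not touch or lift the cans on the carousel, and leave the other two cans and the spanner beside it where they are.

Things in the scene. Friction and masses are not known exactly. Their poses are not given: they have to be found in the camera images.
- indexer: fixed base of the can carousel: dark round foot 370 mm across, steel index ring 308 mm across at 47 to 60 mm height with a 10 mm notch every 60 degrees, and on the far side a green column, 216 mm high, with cutter head. Origin on the carousel's axis at table height; the column stands along its +x, the plunger's first notch along its -x.
- carousel_axis (a point): point on the upright axis of the turning carousel (aluminium round table, 224 mm across), on its upper face, 72 mm above the work table
- carousel (a joint): angle of the carousel in rad, 0 at the start (plunger in its first notch), positive counter-clockwise seen from above; the next notches are at +1.047 and -1.047 (60 degrees). Turns easily (0.5 N at the plunger) and stays where it is left while the plunger is pressed fully; locked (0.4 degrees of play) while the plunger is up in a notch.
- plunger (a joint): how far the plunger is pressed down in m: 0 fully up (a tooth on its stem locks in a notch of the index ring), 0.012 at its stop; the tooth is clear from 0.010 on. A spring pushes it up, about 4 N at the top, 7 N at full stroke. Let go within 5 mm of a notch it finds it and centres the carousel; let go between notches it stays down under the ring.
- plunger_top (a point): centre of the flat top of the plunger's red round head (46 mm across, 10 mm thick), 135 mm above the table when up. Its upright stem stands at the end of the carousel's black index arm, 165 mm from the carousel's axis, and goes round with it. A fingertip pressed on the head drags the carousel round by friction.
- yellow_marker: yellow peg on a round foot (40 mm across, 60 mm high), fixed on the table 207 mm from the carousel's axis, exactly outside the next notch on the side to turn to; to one or the other side of the plunger from run to run. Origin at the middle of its underside.
- white_marker: the same peg in white, fixed outside the next notch on the other side, where the carousel must not be turned to
- can0: loose empty brass-coloured can, 52 mm across, 80 mm high, 25 to 50 g, standing between three brass pins on the carousel, its axis 72 mm from the carousel's axis; origin at the middle of its underside, z up
- can1: loose empty orange can, 52 mm across, 80 mm high, 25 to 50 g, standing between three brass pins on the carousel, its axis 72 mm from the carousel's axis; origin at the middle of its underside, z up
- can2: loose empty blue can, 52 mm across, 80 mm high, 25 to 50 g, standing between three brass pins on the carousel, its axis 72 mm from the carousel's axis; origin at the middle of its underside, z up
- can3: loose empty brass-coloured can, 52 mm across, 80 mm high, 25 to 50 g, standing between three brass pins on the carousel, its axis 72 mm from the carousel's axis; origin at the middle of its underside, z up
- can4: loose empty red can, 52 mm across, 80 mm high, 25 to 50 g, standing between three brass pins on the carousel, its axis 72 mm from the carousel's axis; origin at the middle of its underside, z up
- tall_can: bystander: loose empty orange can standing on the table, 66 mm across, 122 mm high; origin at the middle of its underside
- blue_can: bystander: loose empty blue can standing on the table, 66 mm across, 115 mm high; origin at the middle of its underside
- wrench: bystander: loose steel spanner lying flat on the table, about 180 mm long; origin at its underside

How it is judged:
On the way, in this order (a step that is already met when the one before it is completed fails the run):
1. the plunger is pressed down clear of its first notch before the carousel turns (value of joint plunger above 0.009 m and value of joint carousel between -0.1 and 0.1 rad), for 0.05 s.
2. the carousel stands at the next notch on the yellow marker's side with the plunger sprung up in it (((y of yellow_marker in the frame of indexer below 0 m and value of joint carousel between 1.017 and 1.077 rad) or (y of yellow_marker in the frame of indexer above 0 m and value of joint carousel between -1.077 and -1.017 rad)) and value of joint plunger below 0.0025 m), for 0.2 s.
At the end, for the whole second after the job is handed in: The carousel is within 0.03 rad of 60 degrees from its start, towards the yellow marker, and at rest; the plunger is up (within 2.5 mm), in the notch; all five cans stand upright in their nests; the two other cans and the spanner are within 30 mm of where they were (all of step 2 and velocity of joint carousel between -0.03 and 0.03 rad/s and angle between each of can0, can1, can2, can3, can4's own z axis and vertical below 0.1 rad and height (world z) of can0 between 0.066 and 0.08 m and horizontal distance between can0 and carousel_axis between 0.064 and 0.08 m and height (world z) of can1 between 0.066 and 0.08 m and horizontal distance between can1 and carousel_axis between 0.064 and 0.08 m and height (world z) of can2 between 0.066 and 0.08 m and horizontal distance between can2 and carousel_axis between 0.064 and 0.08 m and height (world z) of can3 between 0.066 and 0.08 m and horizontal distance between can3 and carousel_axis between 0.064 and 0.08 m and height (world z) of can4 between 0.066 and 0.08 m and horizontal distance between can4 and carousel_axis between 0.064 and 0.08 m and distance of each of tall_can, blue_can, wrench from where it was at the start of the episode below 0.03 m); the robot touches nothing.
It fails at once if the carousel is turned towards the white marker ((y of yellow_marker in the frame of indexer below 0 m and value of joint carousel below -0.25 rad) or (y of yellow_marker in the frame of indexer above 0 m and value of joint carousel above 0.25 rad)).
It fails at once if the carousel is swung well past the next notch (more than 15 degrees beyond it) (value of joint carousel above 1.31 rad or value of joint carousel below -1.31 rad).
It fails at once if a can on the carousel is touched by the robot (contact force between any of the fingers, the arm and can0 above 0.5 N or contact force between any of the fingers, the arm and can1 above 0.5 N or contact force between any of the fingers, the arm and can2 above 0.5 N or contact force between any of the fingers, the arm and can3 above 0.5 N or contact force between any of the fingers, the arm and can4 above 0.5 N).
It fails at once if a can on the carousel is lifted or tipped ((height (world z) of can0 above 0.085 m or angle between can0's own z axis and vertical above 0.3 rad) or (height (world z) of can1 above 0.085 m or angle between can1's own z axis and vertical above 0.3 rad) or (height (world z) of can2 above 0.085 m or angle between can2's own z axis and vertical above 0.3 rad) or (height (world z) of can3 above 0.085 m or angle between can3's own z axis and vertical above 0.3 rad) or (height (world z) of can4 above 0.085 m or angle between can4's own z axis and vertical above 0.3 rad)).
It fails at once if a bystander is moved or lifted (distance of any of tall_can, blue_can, wrench from where it was at the start of the episode above 0.03 m).
It also fails if it takes over 38 s, if anything falls off the work surface, if the arm or the gripper's body presses on something with over 40 N, if the wrist force passes 120 N, or if a joint passes its speed limit or range.

### The arm

A 6-joint arm with a two-finger parallel gripper is mounted at the origin on the work surface. World frame = base frame: x ahead of the robot, y to its left, z up, the work surface at z = 0. Lengths are in m, angles in rad, forces in N, time in s.
With the tool pointing down it reaches from about 0.25 to 0.725 m from the base axis. Payload 4 kg.
Tool frame: the origin (TCP) lies on the front face of the gripper's body, between the roots of the fingers; the fingertips stand 73 mm ahead of it and the grasp point (between the pads) lies 54 mm ahead of it; z points along the fingers, y is the line along which they close (so a half turn about z gives the same grasp; the last joint's range is limited). The gripper opens to 85 mm and grips with 20 to 120 N. Pads are 22 mm wide; open, the fingers measure 114 mm over their backs; the gripper's body (76 mm by 85 mm) begins 54 mm behind the grasp point. The pads swing forward as they close: fully open they stand 13 mm farther back than shut.
Start: joints at [1.263, 0.241, 0.005, 1.335, 0, 1.571], TCP at [0.151, 0.477, 0.304] pointing down, gripper open.
Joint ranges: [-2.72, 2.72], [-1.05, 1.87], [-1.09, 1.28], [-1.99, 2.15], [-1.42, 1.44], [-3.14, 3.14]. Speed limits (rad/s): [2.79, 2.79, 3.14, 3.14, 3.14, 3.14].

### API

Orientations are given as a unit quaternion [x, y, z, w].
In Python, from workcell import bot gives the robot as it stands. The module is installed in compiled form; this text tells all that it offers.
- The arm moves only by the tool step_arm, never from a script. Its argument "rows" is a list of rows, each a list of 2 entries, a list of its own where there are three numbers: the shift along the tool's x, y, z in mm, then the turn about the tool's z in degrees. A call has 1 to 12 rows; each row is the pose to reach, as a shift and turn from the pose commanded when the call began, along the tool's axes at that moment; what a row does not reach only later rows make up. A row lasts 1/8 s, in which the tool goes at most 62.5 mm and 10.7 degrees, less where a joint would pass 70% of its speed; a pose out of reach is approached as far as the arm can. A call with a gripper value outside its range is refused whole. "claw" is the gripper's target within -1 to 1 (shut at 1, half-way at 0, fully open at -1), set as the call begins (left out, the last holds). The fingers move at their own pace and stop on an object; the grip force is fixed at half the most. Time passes only in rows, so rows that repeat a pose let the fingers close. It gives the time, the measured TCP pose, the force, the opening and the grip force at its end, in the units of the state.
- bot.get_obs(): the state, without advancing time (a new reading comes with each control period).
- bot.camera(name): name is "scene" or "side" or "wrist"; returns (picture, depth): 384x512x3 uint8, red, green, blue; 384x512 float32, m along the optical axis (not along the pixel's ray), 0 where there is no reading.
- bot.camera_params(name): a dict with "fx", "fy", "cx", "cy" (pixels), "pose" (4x4, takes a point from camera to world coordinates). Camera axes: x right, y up, looking along -z (the intrinsics and any distortion apply to the point x, -y, -z); pixel columns grow to the right and rows downward; lengths in m; the calibration is good to about 2 mm. The wrist camera is an equidistant fisheye: a pixel r from the principal point sees the ray r / f radians off the axis. A picture is of the moment at which its call begins: read the wrist's pose just before it. camera_params takes no time and is no camera call; for the wrist camera it gives the pose at the moment of the call.
- bot.job_done(): hands the job in; it is judged then, once.
Trained networks look in the newest picture that a camera, given by its name, has taken for a name from the list of things; names that differ only in an ending like _2 or _b are one class to them, and where a whole thing is asked for, a point or a joint stands for the part that bears it (a point fixed in the world has none). Each returns a list of dicts, best first, with "score" (0 to 1); they miss things now and then, are a little off and sometimes report something else, mostly with a low value. They report only what shows in the picture. A call takes as long as a camera call.
- bot.trace(target, camera): "pixels" (384x512 bool, what is visible of it) and "uv" ([column, row] in pixels, amid what is visible of it).
The state is a dict: "clock": time; "joint_pos": joint angles; "joint_vel": joint speeds; "tau": joint torques, N m; "eef_pos": TCP position; "tool_rot": TCP orientation; "ft_force": force on the tool from outside, world axes, zero at the start; "ft_torque": the same for the moment, N m; "grip_width": finger opening in m; "grasp_force": force on a finger pad.
Only numpy, scipy, OpenCV 4.12 (cv2) and the standard library are available. Lean on these libraries where they do the work, as an engineer would, in place of code of your own. Each camera call takes 0.05 s, during which the arm holds its last target. There are 200 camera calls.

## Working session

There is one attempt and no reset: what is moved stays moved. The work goes in short steps, Python scripts to look and compute and a tool call to move; the robot and the scene stay as the last step left them, time stands still between calls to the robot, and variables do not carry over. Pictures are saved under pics/ and viewed, at most 10 in all, crops included, and the job is handed in when it is done.

Besides the shell and the picture viewer there is one more tool, called after ">>>" by a JSON object that holds its "fn" and its "kwargs", one argument or row to a line. step_arm: Moves the arm, as the interface text tells. Its arguments: {"type":"object","properties":{"rows":{"type":"array"},"claw":{"type":"number"}},"required":["rows"]}

```bash
mkdir -p pics; cat > h.py <<'E'
import numpy as np, cv2
from workcell import bot
def pts(cam,depth,mask):
    p=bot.camera_params(cam); v,u=np.nonzero(mask&(depth>0)); d=depth[v,u]
    c=np.stack([(u-p['cx'])/p['fx']*d,-(v-p['cy'])/p['fy']*d,-d,np.ones_like(d)])
    return (p['pose']@c)[:3].T
E
python3 - <<'E'
from h import *
o=bot.get_obs();print(o['clock'],o['eef_pos'],o['tool_rot'],o['grip_width'])
ims=[]
for cam in ['scene','side']:
    im,d=bot.camera(cam);ims.append(im)
    for n in ['plunger_top','plunger','yellow_marker','white_marker','carousel','tall_can','blue_can','wrench','indexer']:
        for r in bot.trace(n,cam)[:2]:
            P=pts(cam,d,r['pixels'])
            if len(P): print(cam,n,round(r['score'],2),np.round(r['uv']),len(P),np.round(np.median(P,0),3),np.round(np.percentile(P,2,axis=0),3),np.round(np.percentile(P,98,axis=0),3))
    cv2.imwrite(f'pics/{cam}.png',im[...,::-1])
E
```

```text
0.0 [0.1513338  0.47602859 0.30298196] [ 1.53295326e-01  9.88179814e-01 -1.08245225e-03 -1.61731839e-04] 0.08544813815221221
scene plunger_top 0.73 [267. 178.] 192 [0.504 0.081 0.133] [ 0.389  0.062 -0.002] [0.523 0.181 0.136]
scene plunger 0.76 [270. 182.] 152 [0.505 0.081 0.133] [0.482 0.062 0.099] [0.523 0.104 0.136]
scene plunger 0.7 [307. 230.] 572 [0.718 0.029 0.133] [0.691 0.015 0.08 ] [0.732 0.058 0.153]
scene yellow_marker 0.63 [236. 248.] 216 [ 0.586 -0.094  0.029] [ 0.568 -0.106  0.006] [ 0.597 -0.076  0.06 ]
scene yellow_marker 0.48 [289. 217.] 558 [0.647 0.023 0.132] [0.615 0.008 0.073] [0.661 0.084 0.153]
scene tall_can 0.56 [324. 140.] 622 [0.366 0.429 0.075] [0.324 0.413 0.   ] [0.382 0.477 0.122]
scene wrench 0.61 [122. 317.] 614 [ 0.598 -0.431  0.006] [ 0.499 -0.446 -0.001] [ 0.671 -0.41   0.01 ]
scene indexer 0.82 [311. 246.] 9163 [0.745 0.054 0.06 ] [ 0.508 -0.072  0.007] [0.86  0.182 0.215]
side plunger_top 0.49 [259. 216.] 183 [0.5   0.09  0.135] [0.482 0.065 0.082] [0.523 0.107 0.138]
side plunger_top 0.27 [288. 348.] 1490 [0.348 0.469 0.104] [0.318 0.421 0.008
[... 208 characters left out ...]
86 0.154]
side white_marker 0.62 [258. 214.] 175 [0.502 0.089 0.135] [0.482 0.017 0.055] [0.523 0.107 0.138]
side carousel 0.63 [222. 230.] 1980 [0.601 0.108 0.073] [0.483 0.015 0.063] [0.762 0.209 0.136]
side tall_can 0.62 [287. 348.] 1546 [0.348 0.468 0.101] [0.317 0.422 0.002] [0.38  0.48  0.124]
side blue_can 0.88 [323. 155.] 543 [ 0.35  -0.403  0.073] [ 0.319 -0.525  0.002] [ 0.387 -0.391  0.117]
side blue_can 0.67 [288. 348.] 1484 [0.348 0.469 0.104] [0.319 0.424 0.009] [0.378 0.48  0.124]
side wrench 0.52 [265. 155.] 182 [ 0.568 -0.427  0.006] [ 0.503 -0.459 -0.002] [ 0.664 -0.408  0.012]
side indexer 0.87 [192. 243.] 8436 [0.655 0.159 0.061] [ 0.491 -0.008  0.004] [0.85  0.277 0.216]
```

View pics/scene.png

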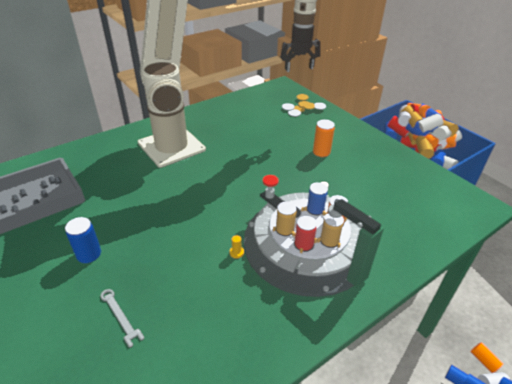

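View pics/side.png

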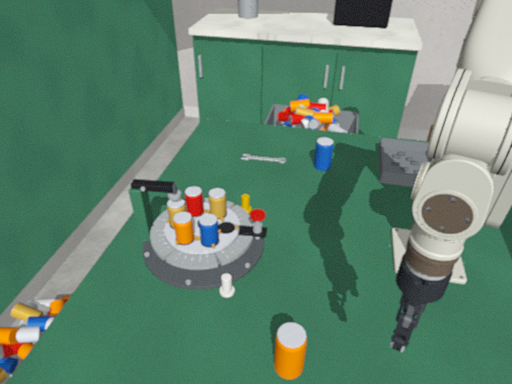

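```bash
python3 - <<'E'
from h import *
from scipy.optimize import least_squares
H=[]
W={}
for cam in ['scene','side']:
    im,d=bot.camera(cam); hsv=cv2.cvtColor(im,cv2.COLOR_RGB2HSV)
    full=pts(cam,d,np.ones(d.shape,bool)); 
    v,u=np.nonzero(d>0); h,s,val=hsv[v,u].astype(int).T
    x,y,z=full.T
    near=(abs(x-.65)<.3)&(abs(y-.08)<.3)
    def rep(n,m):
        P=full[m&near]
        if len(P)<8: return
        print(cam,n,len(P),np.round((P.min(0)+P.max(0))/2,4),np.round(np.ptp(P,axis=0),3),np.round(np.median(P,0),4))
    rep('head',((h<8)|(h>172))&(s>150)&(z>.131)&(z<.142)&(np.hypot(x-.503,y-.085)<.04))
    rep('yel',(h>18)&(h<32)&(s>150)&(np.hypot(x-.585,y+.09)<.04)&(z>0.003)&(z<.1))
    rep('yeltop',(h>18)&(h<32)&(s>150)&(np.hypot(x-.585,y+.09)<.04)&(z>0.055)&(z<.07))
    if cam=='side':
        m=(abs(u-227)<12)&(abs(v-285)<14)&(s<60)&(val>140)&(z>.003)
        rep('white',m); rep('whitetop',m&(z>.053))
    # ring top z~0.06, carousel top .072
    for lo,hi in [(.057,.064)]:
        P=full[(z>lo)&(z<hi)&near&(s<90)]
        f=least_squares(lambda c:np.maximum(np.hypot(P[:,0]-c[0],P[:,1]-c[1])-.154,0)+np.minimum(np.hypot(P[:,0]-c[0],P[:,1]-c[1])-.112,0),[.66,.09],loss='soft_l1',f_scale=.004)
        print(cam,'ring',len(P),f.x,f.cost)
E
```

```text
scene head 121 [0.502  0.0822 0.1342] [0.046 0.044 0.006] [0.5018 0.0817 0.1339]
scene yel 220 [ 0.5807 -0.0902  0.0332] [0.037 0.039 0.059] [ 0.5867 -0.0947  0.029 ]
scene yeltop 56 [ 0.5785 -0.0896  0.0594] [0.026 0.024 0.006] [ 0.5804 -0.0912  0.0587]
scene ring 2202 [0.66345327 0.10104944] 0.004713329568736482
side head 131 [0.5001 0.0848 0.1353] [0.04  0.045 0.008] [0.5004 0.087  0.1352]
side yel 118 [ 0.5752 -0.086   0.0341] [0.028 0.029 0.061] [ 0.5752 -0.0799  0.0397]
side yeltop 33 [ 0.5785 -0.0877  0.0601] [0.021 0.025 0.009] [ 0.5795 -0.0865  0.0601]
side white 266 [0.5485 0.2503 0.0327] [0.047 0.077 0.059] [0.542  0.2769 0.0273]
side whitetop 71 [0.5448 0.269  0.058 ] [0.025 0.026 0.009] [0.5435 0.2714 0.0596]
side ring 2102 [0.66389043 0.10145091] 0.012087077737788611
```

>>> {"fn": "step_arm", "kwargs": {
  "rows": [
    [[-40, -24, 5], 0],
    [[-90, -53, 10], 0],
    [[-140, -83, 15], 0],
    [[-190, -112, 20], 0],
    [[-240, -142, 25], 0],
    [[-290, -172, 30], 0],
    [[-340, -201, 35], 0],
    [[-390, -231, 40], 0],
    [[-425, -252, 45], 0],
    [[-445, -264, 48], 0],
    [[-452, -268, 50], 0],
    [[-452, -268, 50], 0]
  ],
  "claw": 1
}}

```text
clock: 2.6
eef_pos: [0.5008, 0.0842, 0.2537]
tool_rot: [0.153, 0.988, 0.0, -0.0]
ft_force: [-0.3, 0.7, -0.6]
grip_width: 0.0002
grasp_force: 0.0
```

```bash
python3 - <<'E'
from h import *
o=bot.get_obs();print(o['clock'],o['eef_pos'],o['tool_rot'],o['grip_width'],o['ft_force'])
p=bot.camera_params('wrist');print(p['pose'])
im,d=bot.camera('wrist');cv2.imwrite('pics/w1.png',im[...,::-1])
im,d=bot.camera('side');cv2.imwrite('pics/s1.png',cv2.resize(im[100:300,130:330,::-1],(600,600)))
E
```

```text
2.6 [0.50084565 0.0842228  0.25366555] [ 1.53463379e-01  9.88154250e-01  4.70511859e-05 -4.09088557e-04] 0.0001944529014818737 [-0.29649204  0.72398059 -0.64217001]
[[ 3.03382245e-01 -9.12840233e-01 -2.73279935e-01  4.31094595e-01]
 [ 9.52868935e-01  2.90615448e-01  8.70830270e-02  1.06909020e-01]
 [-7.35198805e-05 -2.86819405e-01  9.57984668e-01  3.22519906e-01]
 [ 0.00000000e+00  0.00000000e+00  0.00000000e+00  1.00000000e+00]]
```

View pics/w1.png

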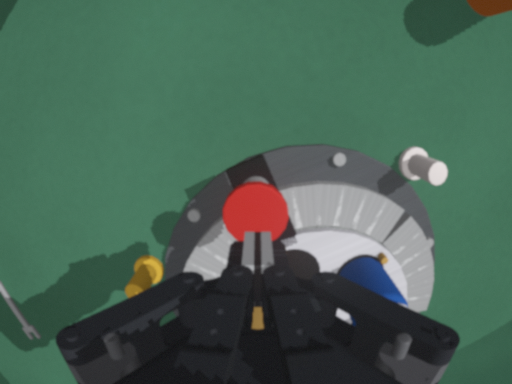

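View pics/s1.png

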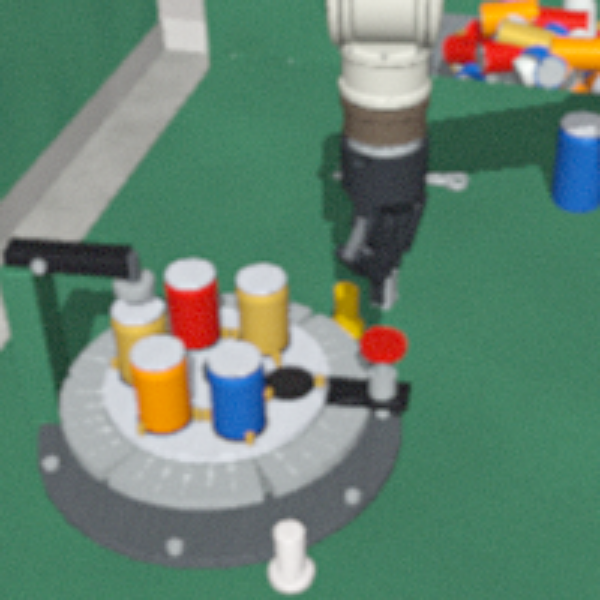

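Wrist view: the shut fingers point at the red head (255,213), with the yellow peg to the left (145,275) and the white one to the right (425,165). The side crop shows the gripper above the plunger and clear of the cans.

>>> {"fn": "step_arm", "kwargs": {
  "rows": [
    [[0, 0, 15], 0],
    [[0, 0, 30], 0],
    [[0, 0, 40], 0],
    [[0, 0, 44], 0],
    [[0, 0, 47], 0],
    [[0, 0, 50], 0],
    [[0, 0, 52], 0],
    [[0, 0, 54], 0],
    [[0, 0, 56], 0],
    [[0, 0, 56], 0]
  ]
}}

```text
clock: 3.95
eef_pos: [0.5008, 0.0842, 0.1984]
tool_rot: [0.153, 0.988, 0.0, -0.0]
ft_force: [-4.2, 0.1, 5.4]
grip_width: -0.0003
grasp_force: 3.1
```

>>> {"fn": "step_arm", "kwargs": {
  "rows": [
    [[0, 0, 1], 0],
    [[0, 0, 2], 0],
    [[0, 0, 3], 0],
    [[0, 0, 3], 0],
    [[0, 0, 3], 0]
  ]
}}

```text
clock: 4.58
eef_pos: [0.5008, 0.0842, 0.1956]
tool_rot: [0.153, 0.988, 0.0, 0.0]
ft_force: [-4.8, 0.1, 6.4]
grip_width: -0.0002
grasp_force: 3.5
```

>>> {"fn": "step_arm", "kwargs": {
  "rows": [
    [[0, 0, 1], 0],
    [[0, 0, 1], 0],
    [[0, 0, 2], 0],
    [[0, 0, 2], 0]
  ]
}}

```text
clock: 5.08
eef_pos: [0.5008, 0.0842, 0.1955]
tool_rot: [0.153, 0.988, 0.0, 0.001]
ft_force: [-8.8, -0.9, 18.1]
grip_width: 0.0001
grasp_force: 9.1
```

```bash
python3 - <<'E'
import numpy as np
r=np.array([.5008-.664,.0842-.101])
for t in [2,5,10,15,20,25,30,35,40,45,50,55,58,60]:
    a=np.radians(t);d=np.array([[np.cos(a),-np.sin(a)],[np.sin(a),np.cos(a)]])@r-r
    print(t,np.round(1000*np.array([-.953*d[0]+.3026*d[1],.3026*d[0]+.953*d[1]]),1))
E
```

```text
2 [-2.4 -5.2]
5 [ -6.3 -12.9]
10 [-13.6 -25.1]
15 [-22.1 -36.7]
20 [-31.4 -47.5]
25 [-41.7 -57.5]
30 [-52.9 -66.5]
35 [-64.7 -74.5]
40 [-77.2 -81.4]
45 [-90.3 -87.2]
50 [-103.8  -91.9]
55 [-117.7  -95.4]
58 [-126.2  -96.8]
60 [-131.9  -97.6]
```

First half, then check.

>>> {"fn": "step_arm", "kwargs": {
  "rows": [
    [[-2.4, -5.2, 0], 0],
    [[-6.3, -12.9, 0], 0],
    [[-13.6, -25.1, 0], 0],
    [[-22.1, -36.7, 0], 0],
    [[-31.4, -47.5, 0], 0],
    [[-41.7, -57.5, 0], 0],
    [[-47.2, -62.1, 0], 0],
    [[-52.9, -66.5, 0], 0],
    [[-52.9, -66.5, 0], 0]
  ]
}}

```text
clock: 6.2
eef_pos: [0.534, 0.004, 0.1956]
tool_rot: [0.154, 0.988, 0.0, 0.004]
ft_force: [-0.3, -0.6, 11.1]
grip_width: 0.0001
grasp_force: 5.5
```

```bash
cat > look.py <<'E'
from h import *
import sys
for cam in ['scene','side']:
    im,d=bot.camera(cam); hsv=cv2.cvtColor(im,cv2.COLOR_RGB2HSV)
    full=pts(cam,d,np.ones(d.shape,bool)); v,u=np.nonzero(d>0); h,s,val=hsv[v,u].astype(int).T
    x,y,z=full.T; r=np.hypot(x-.664,y-.101)
    P=full[((h<8)|(h>172))&(s>150)&(z>.105)&(z<.142)&(r>.13)&(r<.195)]
    if len(P):
        c=(P.min(0)+P.max(0))/2; print(cam,len(P),np.round(c,4),np.round(np.ptp(P,axis=0),3),'turn',np.degrees(np.arctan2(.101-c[1],.664-c[0]))-5.9)
    cv2.imwrite(f'pics/{cam}_{sys.argv[1]}.png',cv2.resize(im[120:300,150:390] if cam=='scene' else im[120:300,110:350],(800,600))[...,::-1])
E
python3 look.py mid
```

```text
scene 94 [ 0.532  -0.0006  0.1247] [0.045 0.04  0.02 ] turn 31.686894060969067
side 75 [0.5301 0.0077 0.1201] [0.041 0.038 0.015] turn 28.967750471859596
```

View pics/side_mid.png

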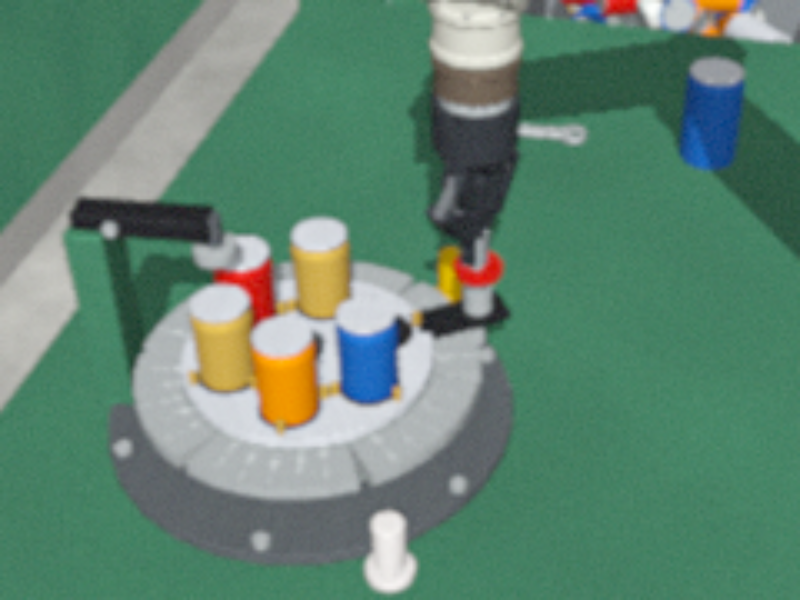

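Side view: the finger is still on the red head (478,268), the carousel is about half-way, and the cans are upright. Now the second half.

>>> {"fn": "step_arm", "kwargs": {
  "rows": [
    [[-4.6, -3.3, 0.5], 0],
    [[-11.8, -8.0, 0.5], 0],
    [[-24.3, -14.9, 0.5], 0],
    [[-37.4, -20.7, 0.5], 0],
    [[-50.9, -25.4, 0.5], 0],
    [[-64.8, -28.9, 0.5], 0],
    [[-73.3, -30.3, 0.5], 0],
    [[-77, -30.9, 0.5], 0],
    [[-79, -31.1, 0.5], 0],
    [[-79, -31.1, 0.5], 0],
    [[-79, -31.1, 0.5], 0]
  ]
}}

```text
clock: 7.68
eef_pos: [0.6, -0.0492, 0.1956]
tool_rot: [0.153, 0.988, 0.0, 0.004]
ft_force: [0.8, 0.3, 10.5]
grip_width: 0.0001
grasp_force: 5.2
```

```bash
python3 look.py end
```

```text
scene 103 [ 0.599  -0.0543  0.1221] [0.043 0.04  0.014] turn 61.38791609052834
side 75 [ 0.5996 -0.0475  0.1238] [0.044 0.04  0.018] turn 60.66264216308755
```

View pics/scene_end.png

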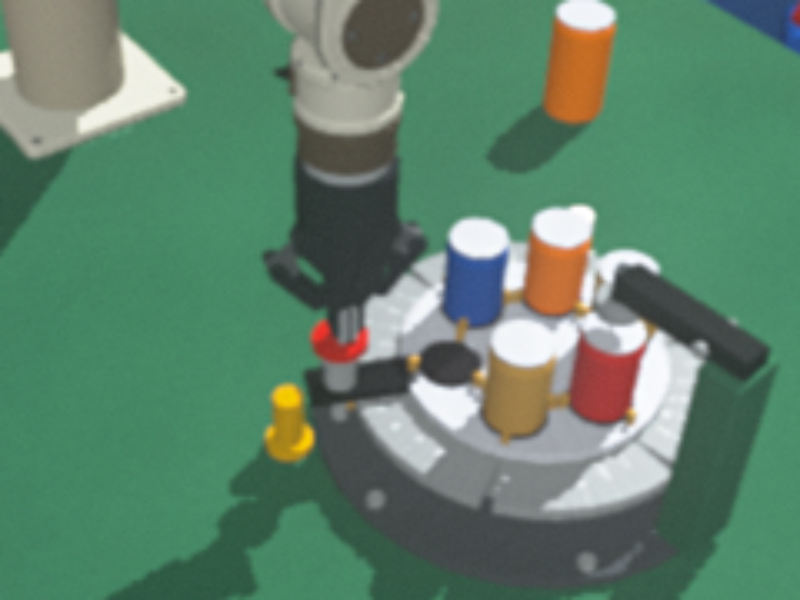

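The scene view shows the index arm pointing at the yellow peg (288,425), about 1° over. I'll ease back a touch and release straight up.

>>> {"fn": "step_arm", "kwargs": {
  "rows": [
    [[1.5, 0.2, 0], 0],
    [[2.5, 0.3, 0], 0],
    [[2.5, 0.3, 0], 0],
    [[2.5, 0.3, 0], 0],
    [[2.5, 0.3, 0], 0]
  ]
}}

```text
clock: 8.4
eef_pos: [0.5975, -0.0481, 0.1956]
tool_rot: [0.153, 0.988, 0.0, 0.004]
ft_force: [0.9, 0.1, 10.4]
grip_width: 0.0002
grasp_force: 5.3
```

```bash
python3 look.py end2
```

```text
scene 105 [ 0.5964 -0.0539  0.1228] [0.043 0.039 0.014] turn 60.53750520119031
side 78 [ 0.5963 -0.044   0.1235] [0.044 0.042 0.019] turn 59.07529156522873
```

Mean 59.8°. Release.

>>> {"fn": "step_arm", "kwargs": {
  "rows": [
    [[0, 0, -2], 0],
    [[0, 0, -5], 0],
    [[0, 0, -8], 0],
    [[0, 0, -11], 0],
    [[0, 0, -14], 0],
    [[0, 0, -18], 0],
    [[0, 0, -30], 0],
    [[0, 0, -50], 0],
    [[0, 0, -70], 0],
    [[0, 0, -70], 0]
  ]
}}

```text
clock: 9.75
eef_pos: [0.5956, -0.0479, 0.2643]
tool_rot: [0.153, 0.988, 0.0, 0.002]
ft_force: [0.4, 0.3, -0.0]
grip_width: -0.0001
grasp_force: 0.0
```

```bash
python3 look.py rel
```

```text
scene 173 [ 0.5958 -0.051   0.1325] [0.045 0.044 0.01 ] turn 59.92484166694643
side 117 [ 0.5952 -0.0478  0.1322] [0.042 0.044 0.015] turn 59.27061260170601
```

View pics/side_rel.png

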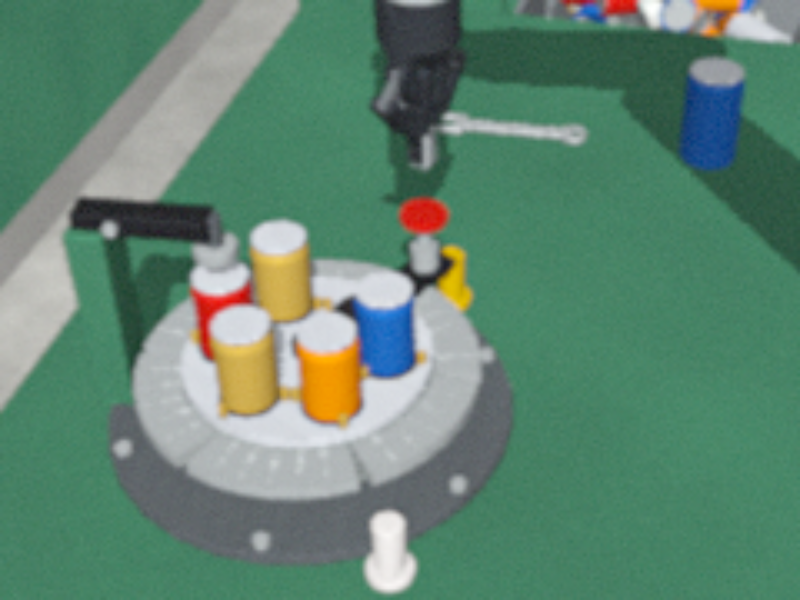

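The plunger (424,215) looks sprung up beside the yellow peg, and all cans are upright. I'll check the head's height numerically and then hand in.

```bash
python3 - <<'E'
from h import *
zs=[]
for cam in ['scene','side']:
    im,d=bot.camera(cam); hsv=cv2.cvtColor(im,cv2.COLOR_RGB2HSV)
    P=pts(cam,d,((hsv[...,0]<8)|(hsv[...,0]>172))&(hsv[...,1]>150)); P=P[(np.hypot(P[:,0]-.5955,P[:,1]+.049)<.03)&(P[:,2]>.1)]
    zs.append(np.median(P[:,2])); 
print(zs)
if min(zs)>.1325: print(bot.job_done())
E
```

```text
[np.float64(0.133723788587424), np.float64(0.13515996743899455)]
the job is handed in; nothing more can be done
None
```

I pressed the plunger and turned the carousel one notch (measured about 59.6°) to the yellow marker. The plunger sprang fully up there, the cans on the carousel stand upright, and the job is handed in; the result of the judging was not shown.

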